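Fit a fresh electrolyte cartridge in the water unit

ROBOT

A 6-joint arm with a two-finger parallel gripper is mounted at the origin on the work surface. World frame = base frame: x ahead of the robot, y to its left, z up, the work surface at z = 0. Lengths are in m, angles in rad, forces in N, time in s.
With the tool pointing down it reaches from about 0.425 to 0.95 m from the base axis. Payload 3.5 kg.
Tool frame: the origin (TCP) lies at the very end of the fingers, on their centre line; the grasp point (between the pads) lies 19 mm behind it; z points along the fingers, y is the direction in which the jaws open and shut (so a half turn about z gives the same grasp; the last joint's range is limited). The gripper opens to 85 mm and grips with 20 to 120 N. Pads are 22 mm wide; open, the fingers measure 114 mm over their backs; the gripper's body (76 mm by 85 mm) begins 54 mm behind the grasp point. The pads swing forward as they close: fully open they stand 13 mm farther back than shut.
Start: joints at [-1.275, 0.286, 1.577, -0, 1.279, -0.15], TCP at [0.291, -0.609, 0.231] pointing down, gripper open.
Joint ranges: [-2.77, 2.77], [-0.9, 2.22], [0.21, 2.48], [-1.53, 4.67], [0.24, 2.81], [-2.84, 2.84]. Speed limits (rad/s): [2.79, 2.79, 3.14, 3.14, 3.14, 3.14].

INTERFACE

Orientations are given as a unit quaternion [x, y, z, w].
In Python, from plant import ctrl, imaging gives the robot as it stands.
- The arm moves only by the shell command python3 -m creep 'ROWS' [OPENING] [FORCE]. ROWS is JSON, one flat list of numbers, 4 for each row, row after row: the shift along the tool's x, y, z in units of 25 mm (1.0 is 25 mm), then the turn about the tool's z in units of 5 degrees (1.0 is 5 degrees). A call has 1 to 20 rows; each row is the pose to reach, as a shift and turn from the pose commanded when the call began, along the tool's axes at that moment; what a row does not reach only later rows make up. A row lasts 1/12 s, in which the tool goes at most 41.7 mm and 7.16 degrees, less where a joint would pass 70% of its speed; a pose out of reach is approached as far as the arm can. A call with a gripper value outside its range is refused whole. OPENING is the closure in counts, from 0 (fully open) to 255 (shut), set as the call begins (- or left out, the last holds). The fingers move at their own pace and stop on an object; FORCE is the grip in N (left out, the last holds). Time passes only in rows, so rows that repeat a pose let the fingers close. It gives the time, the measured TCP pose, the force and the opening at its end, in the units of the state.
- ctrl.get_state(): the state, without advancing time (a new reading comes with each control period).
- imaging.read_camera(name): name is "scene" or "top" or "wrist"; returns the picture (480x640x3 uint8, red, green, blue); there is no depth.
- imaging.camera_info(name): a dict with "intrinsics" (3x3 intrinsics, pixels), "origin" and "attitude" of the camera in the world. Camera axes: x right, y down, z forward; pixel columns grow to the right and rows downward; lengths in m; the calibration is good to about 2 mm. A picture is of the moment at which its call begins: read the wrist's pose just before it. camera_info takes no time and is no camera call; for the wrist camera it gives the pose at the moment of the call.
- ctrl.sign_off(): hands the job in, once; it reports no verdict.
Trained networks look in the newest picture that a camera, given by its name, has taken for a name from the list of things; names that differ only in an ending like _2 or _b are one class to them, and where a whole thing is asked for, a point or a joint stands for the part that bears it (a point fixed in the world has none). Each returns a list of dicts, best first, with "p" (0 to 1); they miss things now and then, are a little off and sometimes report something else, mostly with a low value. They report only what shows in the picture. A call takes as long as a camera call. They do not tell look-alikes from the thing itself.
- imaging.silhouettes(camera, name): "mask" (480x640 bool, what is visible of it) and "uv" ([column, row] in pixels, amid what is visible of it).
The state is a dict: "time": time; "qpos": joint angles; "dq": joint speeds; "joint_efforts": joint torques, N m; "eef_pos": TCP position; "tcp_rot": TCP orientation; "contact_force": force on the tool from outside, world axes, zero at the start; "wrist_torque": the same for the moment, N m; "opening": opening from 0.0 (shut) to 1.0 (fully open).
Only numpy, scipy, OpenCV 4.12 (cv2) and the standard library are available. Lean on these libraries where they do the work, as an engineer would, in place of code of your own. Each camera call takes 0.05 s, during which the arm holds its last target.

TASK

Fit the fresh cartridge (blue grip) in the white water unit: lift it and set it down gently on the bay floor between the flared guides, slide it in along the guides until it is fully home in the coupling, pressing only as hard as needed so that the coupling is not rammed, and then swing the red-knobbed latch bar round behind it until it rests against it. Keep the cartridge upright, and leave the spent cartridge (grey grip), the cups, bottle and bowl where they are.

Things in the scene. Friction and masses are not known exactly. Their poses are not given: they have to be found in the camera images.
- cartridge: Fresh cartridge: rigid white box 120 (x) x 60 (y) x 50 mm high, about 0.4 kg, standing upright. Origin: centre of underside, +x to its nose. Blue spout, 18 mm diameter, sticks 16 mm out of the nose, axis 25 mm up. On top a blue grip fin: 40 mm along x, 12 mm thick (y), 50 to 78 mm above the underside, centred at x = -24 mm. Flat heel face at x = -60 mm.
- spent: Spent cartridge: same shape, but grip fin, spout and side panels grey. It stands on the counter beside the fresh one; which of the two is nearer to the robot varies. Leave it.
- unit: White water unit, fixed. Origin on the counter under bay_seat, same axes (mm below): x = push direction, into the bay. Steel bay floor 12 mm thick, x -165 to +94, y -57 to +73. Cabinet face at x +96, y -120 to +180, 240 high. Straight guide walls, inner faces y +-31, x +6 to +63, 53 high; ahead of them flared walls 40 high open to y +-50 at x -60.
- bay_seat (a point): On the bay floor: where the centre of the cartridge's underside rests when home, +-12 mm along x (see bay_mouth). x = push direction, y left, z up. Lips 53 to 58 mm above the floor overhang the straight guides by 8 mm a side from x +6 to +59 mm, so the cartridge cannot be lowered there, only slid in under them. Set it down with its origin near x -80 to -95 mm; it slides at 1 to 5 N.
- bay_mouth (a point): Middle of the mouth of the flared guides, on the bay floor, 61 mm ahead (-x) of bay_seat; same axes. At the inner end of the bay is the coupling: a black socket, 25 mm inside, axis 25 mm above the floor, on a slotted bracket that the fitter has set anywhere up to 12 mm in or out along x. No pose shows this: home must be felt. Push low, at 15 to 25 mm above the floor.
- collar (a joint): How far (m) the orange collar in the coupling is pressed in by the spout: 0 free, 0.010 fully in, on a hard stop. Spout meets collar 10 mm short of home. It then resists with a steady 9 N (O-ring; no spring: it and the cartridge stay where left), 10 to 14 N in all; at the stop the force rises steeply. 15 to 18 N on the tool means home; over 20 N on the collar damages it.
- latch_bar (a joint): Angle (rad) of the latch bar: 0 open, pointing away from the cabinet (-x of bay_seat) beside the lane, on its +y side; pi/2 straight across the lane. Turns anticlockwise seen from above; starts at 0 to 0.12; stays where left; needs about 2 N at the knob. Closed when its knob rests on the heel of the home cartridge, at 1.57 to 1.95 depending on the coupling's setting.
- latch_hinge (a point): On the latch bar's vertical hinge axis, at the bar's mid height: 82 mm ahead (-x) of bay_seat, 58 mm to +y, 20 mm above the bay floor; same axes. Bar 10 mm wide, 12 mm high, reaching 77 mm from the axis.
- latch_knob (a point): Centre of the red upright finger knob at the free end of the latch bar: 14 mm diameter, 32 mm high (16 mm above and below this point), 75 mm from the hinge axis.
- cups: Bystander: stack of cups, 75 mm diameter, 135 mm high.
- detergent: Bystander: clear bottle with red cap, 72 mm diameter, 190 mm high.
- dish: Bystander: steel bowl, 130 mm diameter, 45 mm high.
Things that resemble listed ones, but are neither listed nor needed, are in the scene too. What is shaped like the cartridge but orange or yellow is not meant.

How it is judged:
On the way, in this order (a step that is already met when the one before it is completed fails the run):
1. the fresh cartridge stands on the bay floor, its nose towards the flared guides, not yet in the coupling (z of cartridge in the frame of bay_seat between -0.003 and 0.004 m and x of cartridge in the frame of bay_seat between -0.13 and -0.03 m and y of cartridge in the frame of bay_seat between -0.03 and 0.03 m and angle between cartridge's own z axis and vertical below 0.1 rad), for 0.2 s.
2. the cartridge has been slid home between the guides: the collar is pressed in by 8.5 mm or more of its 10 mm, with the latch bar still open (value of joint collar above 0.0085 m and x of cartridge in the frame of bay_seat above -0.0155 m and y of cartridge in the frame of bay_seat between -0.004 and 0.004 m and value of joint latch_bar below 0.8 rad), for 0.2 s.
At the end, for the whole second after the job is handed in: The fresh cartridge rests on the bay floor within 3 mm of the guides' centre line, straight and upright within 0.06 rad, the collar pressed in at least 8.5 of its 10 mm; the latch bar is across behind it (beyond 1.45 rad) with at most 4 mm between its knob and the heel; all at rest (value of joint collar above 0.0085 m and x of cartridge in the frame of bay_seat above -0.0155 m and y of cartridge in the frame of bay_seat between -0.003 and 0.003 m and z of cartridge in the frame of bay_seat below 0.003 m and angle between the x axis of cartridge and the x axis of bay_seat, either way round below 0.06 rad and angle between cartridge's own z axis and vertical below 0.06 rad and value of joint latch_bar above 1.45 rad and linear speed of cartridge below 0.01 m/s and x of latch_knob in the frame of cartridge above -0.071 m); the robot touches nothing.
It fails at once if the coupling is rammed: more than 20 N between the cartridge and the coupling's collar (contact force between cartridge and collar above 20 N).
It fails at once if the cartridge is dropped, slammed or forced on the unit: more than 80 N between them (contact force between cartridge and unit above 80 N).
It fails at once if the cartridge is tipped by more than 0.5 rad (angle between cartridge's own z axis and vertical above 0.5 rad).
It fails at once if the spent cartridge, the cups, the bottle or the bowl is moved by more than 20 mm (distance of any of spent, cups, detergent, dish from where it was at the start of the episode above 0.02 m).
It also fails if it takes over 72 s, if anything falls off the work surface, if the arm or the gripper's body presses on something with over 40 N, if the wrist force passes 120 N, or if a joint passes its speed limit or range.

## Working session

There is one attempt and no reset: what is moved stays moved. The work goes in short steps, Python scripts to look and compute and a shell command to move; the robot and the scene stay as the last step left them, time stands still between calls to the robot, and variables do not carry over. Pictures are saved under pics/ and viewed, and the job is handed in when it is done.

```bash
ls; mkdir -p pics; python3 - <<'E'
from plant import ctrl, imaging
import cv2
print(ctrl.get_state())
for n in ("scene","top","wrist"):
    im=imaging.read_camera(n); cv2.imwrite(f"pics/{n}0.png",im[:,:,::-1])
    print(n,imaging.camera_info(n))
E
```

```text
pics
{'time': 0.0, 'qpos': array([-1.27500482e+00,  2.87200026e-01,  1.57817681e+00,  1.93998106e-05,
        1.27857788e+00, -1.50034157e-01]), 'dq': array([-0.00069037, -0.00035084, -0.00054124, -0.000611  ,  0.00174344,
        0.00113446]), 'joint_efforts': array([-6.82493301e-04, -4.05988562e+01, -2.92622244e+01, -1.30491690e-04,
        5.95103993e-03,  7.56261443e-06]), 'eef_pos': array([ 0.2908802 , -0.6083874 ,  0.22992436]), 'tcp_rot': array([ 9.75257584e-01,  2.21068427e-01, -7.67351833e-05, -1.17857382e-03]), 'contact_force': array([-1.10708751, -0.30451935,  0.18937311]), 'wrist_torque': array([-0.01532298, -0.04629896, -0.021706  ]), 'opening': 0.9990122569528624}
scene {'intrinsics': array([[510.24814524,   0.        , 325.3464392 ],
       [  0.        , 510.24814524, 240.60315336],
       [  0.        ,   0.        ,   1.        ]]), 'origin': array([1.36908522, 0.33747725, 0.85085193]), 'attitude': array([ 0.57973746,  0.70846272, -0.31505083, -0.25045565])}
top {'intrinsics': array([[580.62973882,   0.        , 326.53933326],
       [  0.        , 580.62973882, 237.78318081],
       [  0.        ,   0.        ,   1.        ]]), 'origin': array([0.43860577, 0.12919151, 1.38511408]), 'attitude': array([-0.70555013,  0.70798496, -0.01319666,  0.0279671 ])}
wrist {'intrinsics': array([[422.14111111,   0.        , 320.510244  ],
       [  0.        , 422.14111111, 241.93261113],
       [  0.        ,   0.        ,   1.        ]]), 'origin': array([ 0.35766899, -0.57695689,  0.37201522]), 'attitude': array([ 0.83732608, -0.52710796, -0.07882494,  0.12177384])}
```

View pics/scene0.png

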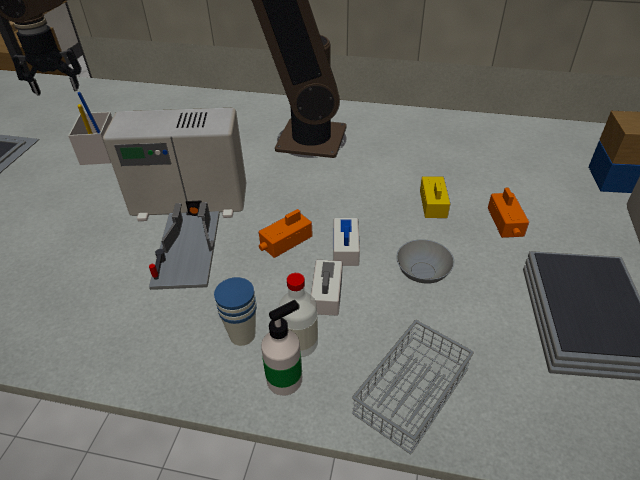

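View pics/top0.png

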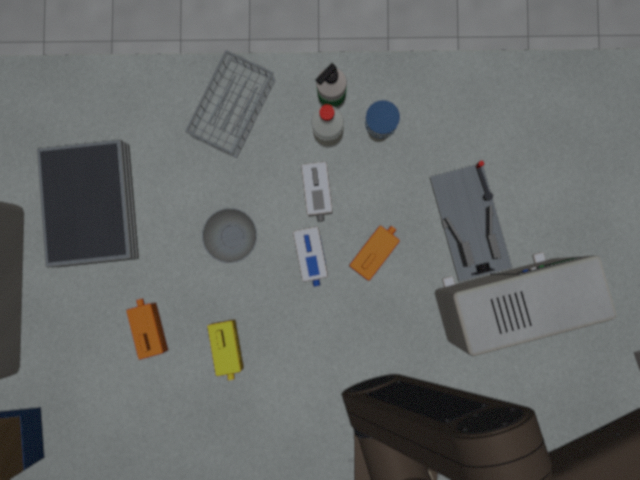

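View pics/wrist0.png

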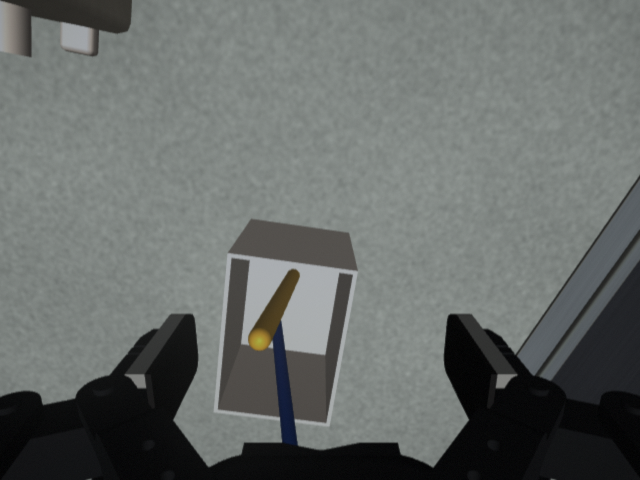

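```bash
cat > h.py <<'E'
import numpy as np, cv2
from scipy.spatial.transform import Rotation as R
from plant import ctrl, imaging
def ray(ci,u,v):
    K=np.array(ci["intrinsics"]); d=np.linalg.inv(K)@np.array([u,v,1.0])
    return np.array(ci["origin"]), R.from_quat(ci["attitude"]).as_matrix()@d
def at_z(ci,u,v,z):
    o,d=ray(ci,u,v); return o+d*(z-o[2])/d[2]
def proj(ci,P):
    P=np.atleast_2d(P); c=(P-ci["origin"])@R.from_quat(ci["attitude"]).as_matrix()
    K=np.array(ci["intrinsics"]); p=c@K.T; return p[:,:2]/p[:,2:]
E
python3 - <<'E'
from h import *
im=cv2.imread("pics/top0.png")
a=cv2.resize(im[210:310,260:420],None,fx=5,fy=5,interpolation=cv2.INTER_CUBIC)
b=cv2.resize(im[150:300,415:615],None,fx=4,fy=4,interpolation=cv2.INTER_CUBIC)
cv2.imwrite("pics/ta.png",a);cv2.imwrite("pics/tb.png",b)
imaging.read_camera("top")
ci=imaging.camera_info("top")
for n in ("cartridge","latch_knob","unit","latch_bar"):
    for r in imaging.silhouettes("top",n):
        m=r["mask"].astype(np.uint8)
        print(n,round(r["p"],2),r["uv"],m.sum(),cv2.minAreaRect(np.argwhere(m)[:,::-1].astype(np.float32)))
print(at_z(ci,311,256,0.05),at_z(ci,481,163,.048))
E
```

```text
cartridge 0.87 [226.4, 344.5] 1646 ((225.36746215820312, 350.0822448730469), (59.608367919921875, 30.702075958251953), 79.99201965332031)
cartridge 0.82 [311.7, 253.8] 1381 ((310.6297912597656, 256.35272216796875), (57.9079475402832, 26.428430557250977), 78.95905303955078)
cartridge 0.81 [376.0, 250.8] 1349 ((375.98895263671875, 250.24134826660156), (26.004667282104492, 57.23273468017578), 38.1572265625)
cartridge 0.69 [147.2, 331.9] 1719 ((146.35003662109375, 326.8779296875), (59.08275604248047, 32.46992492675781), 75.17352294921875)
latch_knob 0.65 [480.6, 176.7] 296 ((483.4425964355469, 180.29171752929688), (40.95306396484375, 9.739649772644043), 74.57783508300781)
unit 0.58 [494.2, 282.7] 18752 ((509.953857421875, 249.33074951171875), (188.12893676757812, 171.114013671875), 74.74488067626953)
latch_bar 0.75 [485.3, 182.2] 222 ((483.4072265625, 180.1635284423828), (39.2910041809082, 7.811663627624512), 74.57783508300781)
latch_bar 0.52 [312.5, 253.0] 1374 ((310.8572998046875, 256.7581787109375), (58.16499710083008, 26.400863647460938), 79.11447143554688)
[0.47464699 0.19286744 0.05      ] [ 0.68832507 -0.20060616  0.048     ]
```

View pics/ta.png

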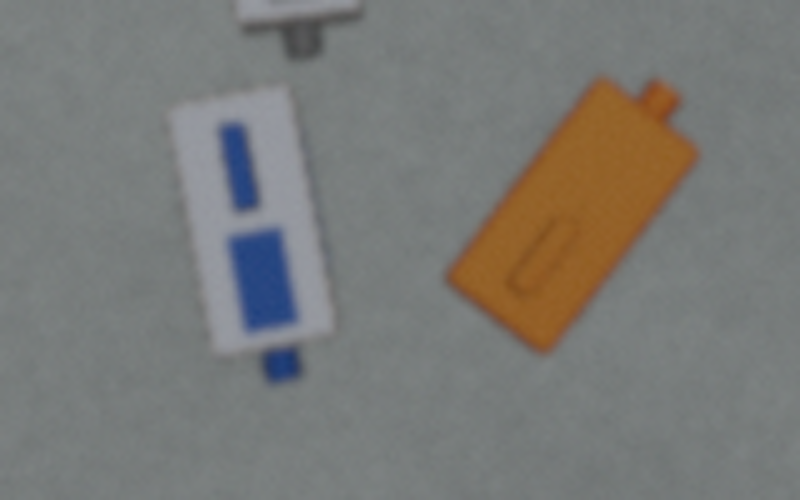

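View pics/tb.png

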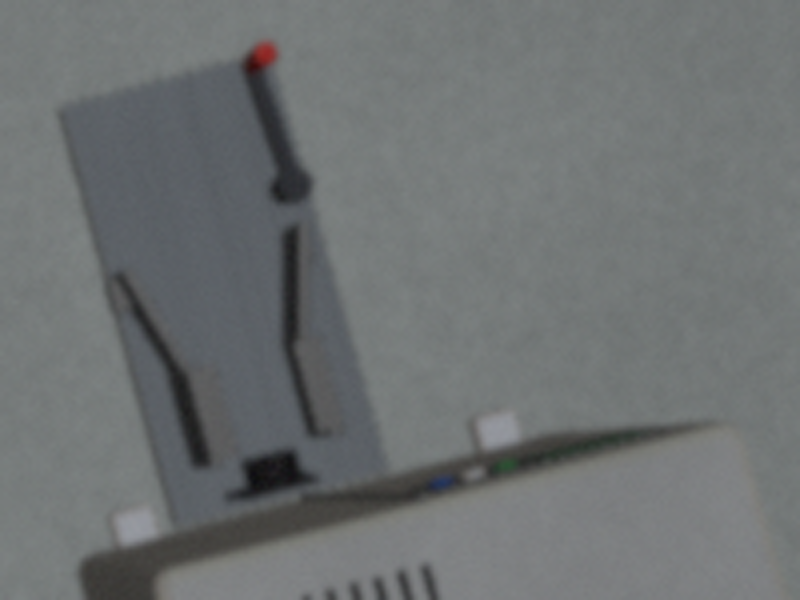

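```bash
python3 - <<'E'
from h import *
ci=imaging.camera_info("top")
A=lambda x,y:(260+(x-2)/5,210+(y-2)/5)   # resize center offset ~
B=lambda x,y:(415+(x-1.5)/4,150+(y-1.5)/4)
c=[at_z(ci,*A(*p),0.05) for p in [(170,105),(288,87),(333,330),(215,353)]]
c=np.array(c); print(c, c.mean(0), [np.linalg.norm(c[i]-c[i-1]) for i in range(4)])
for a,b in ((0,3),(1,2)): d=c[b]-c[a]; print("yaw",np.degrees(np.arctan2(d[1],d[0])))
print("fin",at_z(ci,*A(239,167),.078), "spout",at_z(ci,*A(283,366),.034))
from scipy.optimize import least_squares
# unit model points in the bay frame (z from counter) & pix
M=[((-165,73-130,12),(62,107)),((-157.5,58,48),(263,50)),((-82,58,26),(290,183)),((-60,50,52),(291,226)),((-60,-50,52),(119,274))]
def f(p):
    Rz=R.from_euler('z',p[2]).as_matrix()
    W=np.array([m[0] for m in M])/1000@Rz.T+[p[0],p[1],0]
    q=proj(ci,W)
    return (q-np.array([B(*m[1]) for m in M])).ravel()
s=least_squares(f,[.58,-.2,np.pi+.2]); print(s.x,np.degrees(s.x[2]),s.fun.round(2))
i=imaging.camera_info("wrist"); st=ctrl.get_state()
T=R.from_quat(st["tcp_rot"]).as_matrix(); print(T.round(3)); print(T.T@(i["origin"]-st["eef_pos"]), T.T@R.from_quat(i["attitude"]).as_matrix())
E
```

```text
[[0.53340535 0.23298728 0.05      ]
 [0.54149571 0.17846687 0.05      ]
 [0.42954932 0.15801149 0.05      ]
 [0.41915546 0.21224013 0.05      ]] [0.48090146 0.19542645 0.05      ] [np.float64(0.11611839492747478), np.float64(0.05511741196493744), np.float64(0.11379990317717086), np.float64(0.055215737797910516)]
yaw -169.7075607705876
yaw -169.64487974558574
fin [0.50324157 0.19962213 0.078     ] spout [0.41282119 0.18162711 0.034     ]
[ 0.51902169 -0.18091912  3.39061578] 194.26797433894302 [-1.57 -0.44 -0.35  1.9  -0.83  1.3   0.97 -0.81  1.72 -1.91]
[[ 0.902  0.431 -0.   ]
 [ 0.431 -0.902  0.   ]
 [ 0.    -0.    -1.   ]]
[ 7.38831612e-02  2.78615071e-05 -1.41759191e-01] [[ 8.13378511e-04 -9.57840965e-01 -2.87297797e-01]
 [ 9.99998008e-01  1.30269989e-03 -1.51202840e-03]
 [ 1.82254555e-03 -2.87295995e-01  9.57840117e-01]]
```

```bash
python3 -m creep '[0,0,-2,0, 0,0,-4,0, 5,-2.7,-4,1, 10,-5.4,-4,2, 15,-8,-4,2.25, 19.7,-10.7,-4,2.25, 19.7,-10.7,-4,2.25, 19.7,-10.7,-4,2.25, 19.7,-10.7,-4,2.25, 19.7,-10.7,-4,2.25, 19.7,-10.7,-4,2.25, 19.7,-10.7,-4,2.25, 19.7,-10.7,-4,2.25, 19.7,-10.7,-4,2.25, 19.7,-10.7,-4,2.25, 19.7,-10.7,-4,2.25, 19.7,-10.7,-4,2.25, 19.7,-10.7,-4,2.25]' 0 60
python3 - <<'E'
from h import *
print(ctrl.get_state()); print(imaging.camera_info("wrist"))
im=imaging.read_camera("wrist"); cv2.imwrite("pics/w1.png",im[:,:,::-1])
im=imaging.read_camera("scene"); cv2.imwrite("pics/s1.png",im[:,:,::-1])
E
```

```text
time: 1.9
eef_pos: [0.6204, -0.1543, 0.3312]
tcp_rot: [0.992, 0.126, -0.0, 0.0]
contact_force: [0.7, -1.0, 0.0]
opening: 0.998
{'time': 1.9, 'qpos': array([-4.01971382e-01,  1.51705720e-01,  1.55457352e+00, -5.17298619e-04,
        1.43560564e+00,  9.16982653e-01]), 'dq': array([-0.04200258, -0.00983008,  0.01178737, -0.00564118, -0.00038274,
       -0.00180329]), 'joint_efforts': array([ 1.17057323e+00, -3.64864969e+01, -3.06769788e+01,  7.83543102e-02,
       -5.20493049e-03,  1.86823262e-02]), 'eef_pos': array([ 0.62044838, -0.15426404,  0.33117395]), 'tcp_rot': array([ 9.92077976e-01,  1.25623255e-01, -2.55315766e-04,  1.47797732e-04]), 'contact_force': array([ 0.65461425, -1.03187998,  0.03571978]), 'wrist_torque': array([-0.03190967, -0.01653021,  0.05326567]), 'opening': 0.9980687511136793}
{'intrinsics': array([[422.14111111,   0.        , 320.510244  ],
       [  0.        , 422.14111111, 241.93261113],
       [  0.        ,   0.        ,   1.        ]]), 'origin': array([ 0.69202655, -0.13568462,  0.47288653]), 'attitude': array([ 0.78221366, -0.60575041, -0.08975915,  0.11468007])}
```

View pics/w1.png

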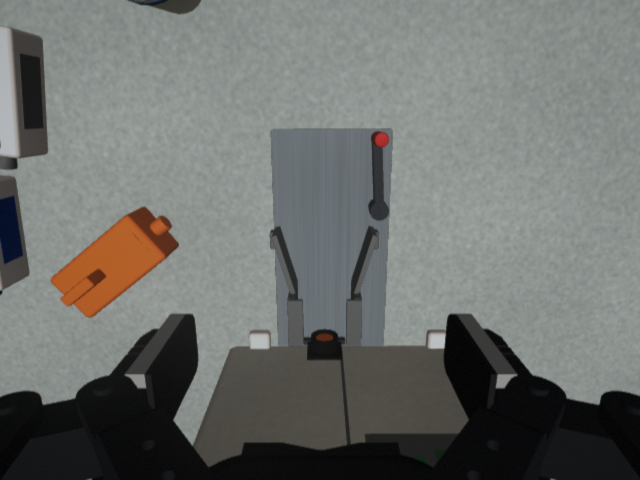

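View pics/s1.png

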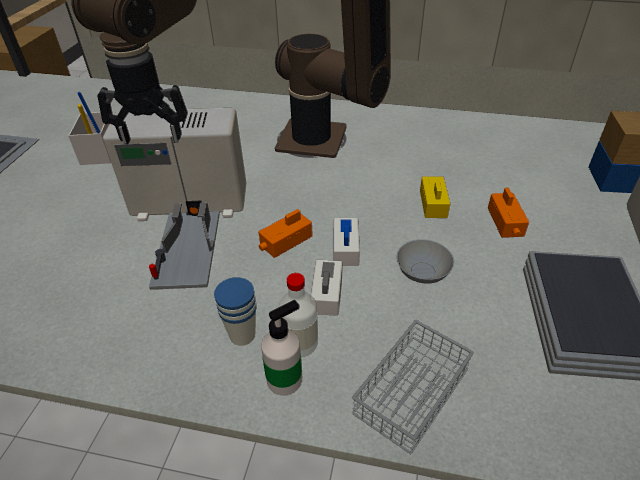

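```bash
python3 - <<'E'
from h import *
im=cv2.imread("pics/w1.png")
cv2.imwrite("pics/w1c.png",cv2.resize(im[115:265,250:410],None,fx=4,fy=4,interpolation=cv2.INTER_CUBIC))
cv2.imwrite("pics/w1d.png",cv2.resize(im[215:355,250:410],None,fx=4,fy=4,interpolation=cv2.INTER_CUBIC))
E
```

```text
(no output)
```

View pics/w1c.png

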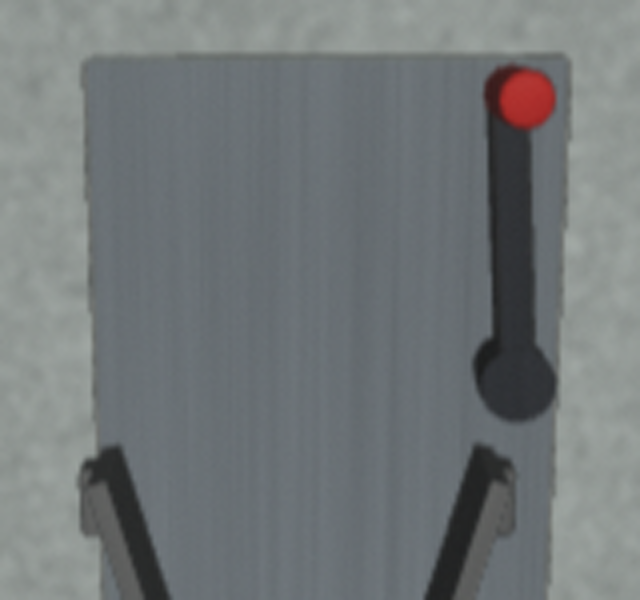

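View pics/w1d.png

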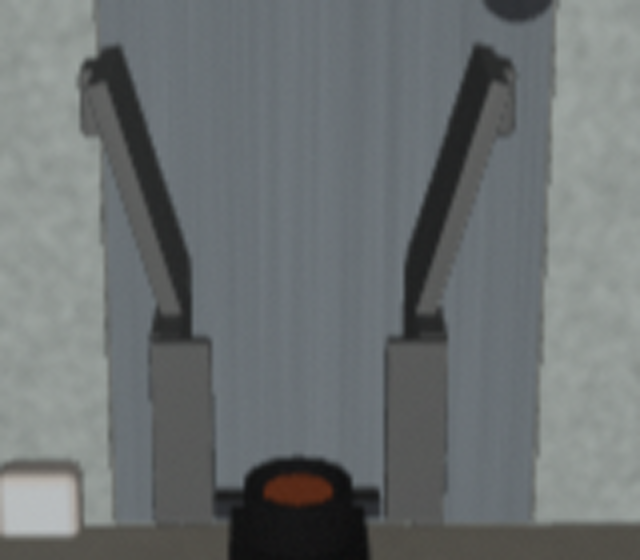

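```bash
python3 - <<'E'
from h import *
from scipy.optimize import least_squares
ci=imaging.camera_info("wrist")
C=lambda x,y:(250+(x-1.5)/4,115+(y-1.5)/4)
D=lambda x,y:(250+(x-1.5)/4,215+(y-1.5)/4)
M=[((-165,-57,12),C(84,58)),((-165,73,12),C(571,55)),((6,-23,70),D(211,340)),((6,23,70),D(386,340)),((90,-57,12),None)]
M=M[:4]
def f(p):
    Rz=R.from_euler('z',p[2]).as_matrix()
    W=np.array([m[0] for m in M])/1000@Rz.T+[p[0],p[1],0]
    return (proj(ci,W)-np.array([m[1] for m in M])).ravel()
s=least_squares(f,[.52,-.18,3.39]); print(s.x,np.degrees(s.x[2]),s.fun.round(2))
k=at_z(ci,*C(527,99),.048); h=at_z(ci,*C(516,383),.04)
Rz=R.from_euler('z',s.x[2]).as_matrix()
for q in (k,h): print("in bay",(Rz.T@(q-[s.x[0],s.x[1],0])).round(4))
# socket rim centre
q=at_z(ci,*D(298,490),.037); print((Rz.T@(q-[s.x[0],s.x[1],0])).round(4))
st=ctrl.get_state();T=R.from_quat(st["tcp_rot"]).as_matrix();print(np.degrees(np.arctan2(T[1,0],T[0,0])))
fr=np.array([.504,.1997,0])
print("toolshift to fin",T.T@(fr-st["eef_pos"])/.025)
E
```

```text
[ 0.5191486  -0.1849538   3.39416546] 194.47135592665964 [-0.8  -0.67  0.7  -0.28 -0.2   0.61  0.29  0.52]
in bay [-0.1554  0.0561  0.048 ]
in bay [-0.0826  0.0571  0.04  ]
[0.0677 0.     0.037 ]
14.257239448267569
toolshift to fin [ -0.97385451 -14.93247447  13.24644066]
```

```bash
python3 -m creep '[-0.97,-14.93,0,0.8, -0.97,-14.93,0,0.8, -0.97,-14.93,0,0.8, -0.97,-14.93,0,0.8, -0.97,-14.93,0,0.8, -0.97,-14.93,0,0.8, -0.97,-14.93,0,0.8, -0.97,-14.93,0,0.8, -0.97,-14.93,0,0.8, -0.97,-14.93,1,0.8, -0.97,-14.93,3,0.8, -0.97,-14.93,5,0.8, -0.97,-14.93,5,0.8, -0.97,-14.93,5,0.8, -0.97,-14.93,5,0.8]'
python3 - <<'E'
from h import *
im=imaging.read_camera("wrist"); cv2.imwrite("pics/w2.png",im[:,:,::-1])
E
```

```text
time: 3.25
eef_pos: [0.5043, 0.1991, 0.2058]
tcp_rot: [0.996, 0.089, -0.001, 0.0]
contact_force: [-0.4, 0.1, 0.3]
opening: 1.002
```

View pics/w2.png

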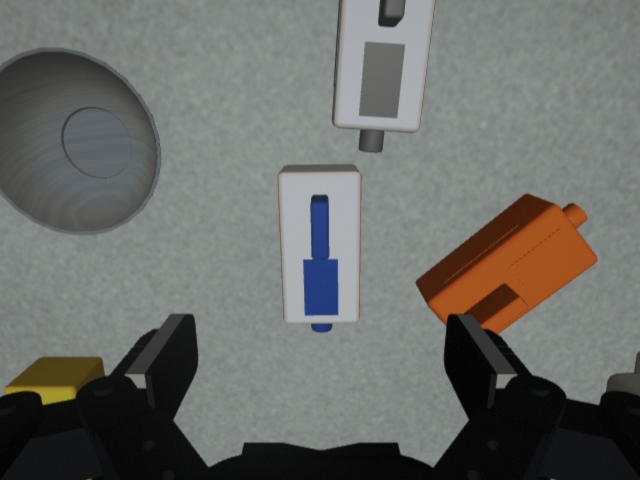

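```bash
python3 - <<'E'
from h import *
ci=imaging.camera_info("wrist"); st=ctrl.get_state()
im=cv2.imread("pics/w2.png"); cv2.imwrite("pics/w2c.png",cv2.resize(im[150:350,260:380],None,fx=3,fy=3,interpolation=cv2.INTER_CUBIC))
c=np.array([at_z(ci,*p,.05) for p in [(278.5,171.5),(360.5,171),(358.5,322.5),(285,322.5)]]);print(c,c.mean(0),[np.linalg.norm(c[i]-c[i-1]) for i in range(4)])
for a,b in ((0,3),(1,2)): d=c[b]-c[a]; print("yaw",np.degrees(np.arctan2(d[1],d[0])))
for a,b in ((0,1),(3,2)): d=c[b]-c[a]; print("yaw",np.degrees(np.arctan2(d[1],d[0]))-90)
T=R.from_quat(st["tcp_rot"]).as_matrix();print("tool",np.degrees(np.arctan2(T[1,0],T[0,0])))
E
```

```text
[[0.53564614 0.23571577 0.05      ]
 [0.54628835 0.17881908 0.05      ]
 [0.43018057 0.15619776 0.05      ]
 [0.41987053 0.21302561 0.05      ]] [0.4829964  0.19593955 0.05      ] [np.float64(0.11797811342056844), np.float64(0.05788342102742035), np.float64(0.11829091023645366), np.float64(0.05775552835877159)]
yaw -168.91148800437549
yaw -168.97515611318323
yaw -169.40556898849343
yaw -169.71691788210825
tool 10.187956015308659
```

View pics/w2c.png

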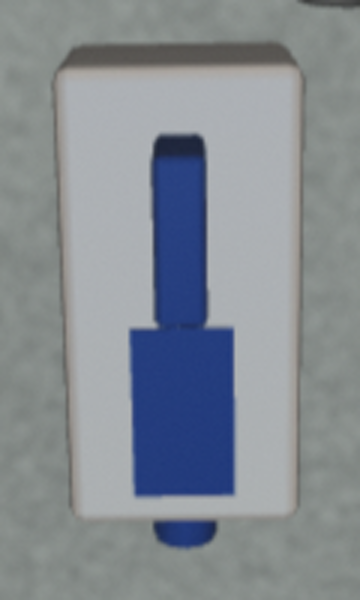

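```bash
python3 -m creep '[0.1,-0.04,1.2,-0.12, 0.1,-0.04,2.4,-0.12, 0.1,-0.04,3.6,-0.12, 0.1,-0.04,4.8,-0.12, 0.1,-0.04,5.6,-0.12, 0.1,-0.04,6,-0.12, 0.1,-0.04,6.03,-0.12, 0.1,-0.04,6.03,-0.12, 0.1,-0.04,6.03,-0.12]'
python3 -m creep '[0,0,0,0, 0,0,0,0, 0,0,0,0, 0,0,0,0, 0,0,0,0, 0,0,0,0, 0,0,0,0, 0,0,0,0, 0,0,0,0, 0,0,0,0, 0,0,0,0, 0,0,0,0]' 255 50
python3 - <<'E'
from h import *
im=imaging.read_camera("wrist"); cv2.imwrite("pics/w3.png",im[:,:,::-1])
E
```

```text
time: 4.05
eef_pos: [0.509, 0.2021, 0.0583]
tcp_rot: [0.995, 0.095, 0.002, -0.0]
contact_force: [-0.1, 0.6, 0.3]
opening: 0.999
time: 5.05
eef_pos: [0.5067, 0.2018, 0.0555]
tcp_rot: [0.995, 0.095, -0.0, 0.0]
contact_force: [1.0, -1.4, -0.4]
opening: 0.128
```

View pics/w3.png

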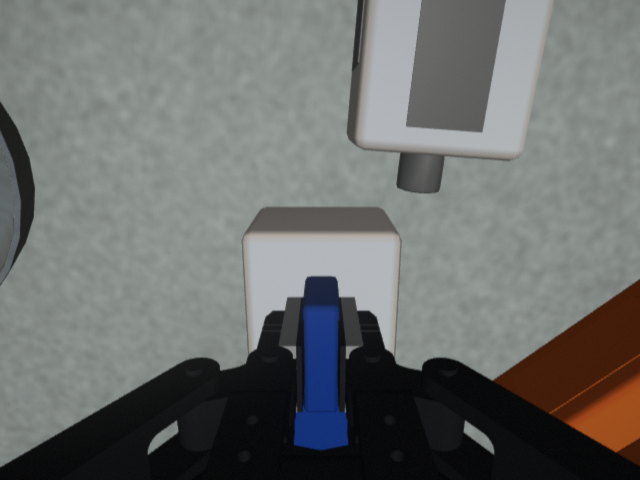

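```bash
cat >> h.py <<'E'
S=np.array([.5191,-.185,.012]); YAW=np.radians(194.47); RB=R.from_euler('z',YAW).as_matrix()
def bay(p): return RB.T@(np.array(p)-S)
def world(b): return S+RB@np.array(b)
def tool():
    st=ctrl.get_state(); T=R.from_quat(st["tcp_rot"]).as_matrix()
    return st,T
def report(b=None):
    st,T=tool(); y=np.degrees(np.arctan2(T[1,0],T[0,0]))
    print("t",st["time"],"tcp bay mm",(1e3*bay(st["eef_pos"])).round(1),"tool yaw-bay",round(y+180-194.47,2),"F bay",(RB.T@st["contact_force"]).round(2))
    if b is not None: print("shift units",(T.T@(world(b)-st["eef_pos"])/.025).round(2),"turn",round((y+180-194.47)/5,2))
E
python3 - <<'E'
from h import *
ci=imaging.camera_info("wrist"); st,T=tool()
p=at_z(ci,322,235.5,.05); print(T.T@(p-st["eef_pos"]))
report([-.112,0,.0555])
E
```

```text
[0.03203739 0.00015059 0.00551185]
t 5.1 tcp bay mm [ -84.7 -377.6   43.5] tool yaw-bay -3.58 F bay [-0.65  0.63 -2.03]
shift units [ 2.03 15.01 -0.48] turn -0.72
```

```bash
python3 -m creep '[0,0,-0.3,0, 0,0,-1,0, 0,0,-2,0, 0,0,-3.4,0, 0,0,-4.8,0, 0,0,-5.4,0, 0,0,-5.5,0, 0,0,-5.5,0]'
python3 -m creep '[0.2,1.2,0,0, 0.4,2.5,0,-0.2, 0.6,4,0,-0.4, 0.8,5.5,0,-0.6, 1,7,0,-0.72, 1.2,8.5,0,-0.72, 1.5,10,0,-0.72, 1.8,11.5,0,-0.72, 2.03,13,0,-0.72, 2.03,14.3,0,-0.72, 2.03,14.9,0,-0.72, 2.03,15.01,0,-0.72, 2.03,15.01,0,-0.72, 2.03,15.01,0,-0.72]'
python3 - <<'E'
from h import *
im=imaging.read_camera("wrist"); cv2.imwrite("pics/w4.png",im[:,:,::-1])
im=imaging.read_camera("scene"); cv2.imwrite("pics/s4.png",im[:,:,::-1])
report([-.112,0,.0555])
E
```

```text
time: 5.77
eef_pos: [0.507, 0.2021, 0.1941]
tcp_rot: [0.995, 0.095, 0.001, -0.0]
contact_force: [-0.1, -0.4, -2.3]
opening: 0.123
time: 6.93
eef_pos: [0.6264, -0.1555, 0.1911]
tcp_rot: [0.992, 0.126, -0.001, -0.001]
contact_force: [-0.4, 0.3, -2.7]
opening: 0.129
t 7.0333 tcp bay mm [-111.8   -2.   180.2] tool yaw-bay 0.12 F bay [ 0.14  0.33 -2.47]
shift units [0.01 0.09 4.99] turn 0.02
```

View pics/w4.png

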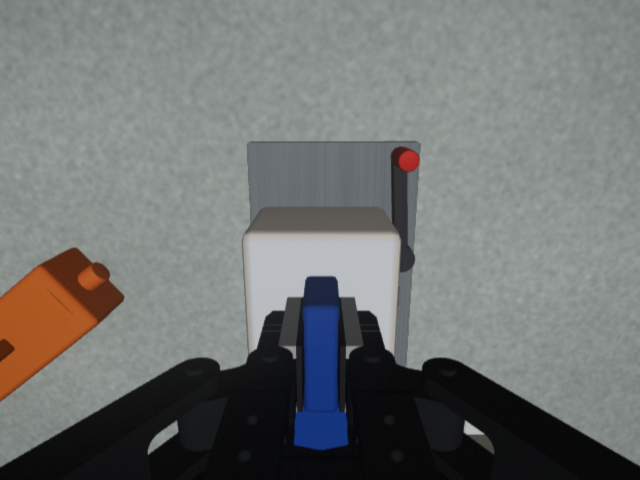

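View pics/s4.png

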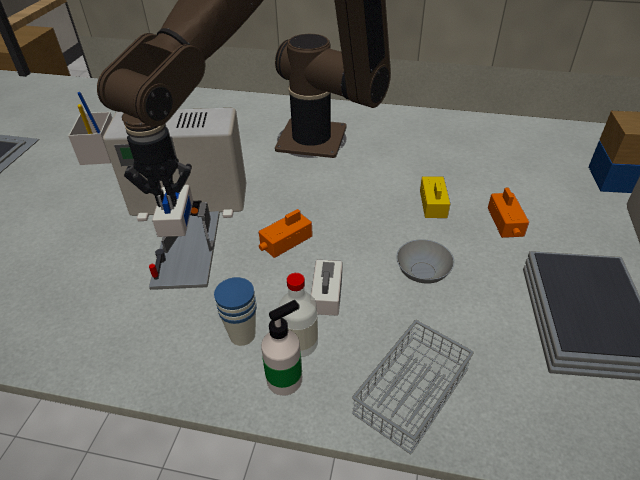

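```bash
python3 - <<'E'
from h import *
st=ctrl.get_state(); q=st["qpos"]; print(q, st["eef_pos"])
D=[([.2872,1.57818],[.29088,-.60839,.22992]),([.151706,1.554574],[.62045,-.15426,.33117]),(q[1:3],st["eef_pos"])]
A=[];b=[]
for (a,c),p in D:
    r=np.hypot(p[0],p[1]); 
    A+= [[np.sin(a),np.sin(a+c),0,1],[np.cos(a),np.cos(a+c),1,0]]; b+=[r,p[2]]
print(np.linalg.lstsq(np.array(A),np.array(b),rcond=None))
E
```

```text
[-3.99681230e-01  2.56738205e-01  1.68605218e+00  5.97441183e-04
  1.20078142e+00  9.16257157e-01] [ 0.62689669 -0.15512858  0.19220067]
(array([0.40714274, 0.57261546, 0.00609576, 0.01016096]), array([2.67240901e-06]), np.int32(4), array([2.46910717, 2.42568254, 0.12051426, 0.07106564]))
```

```bash
python3 -m creep '[0,0.08,1,0.02, 0,0.08,2,0.02, 0,0.08,3,0.02, 0,0.08,3.8,0.02, 0,0.08,4.4,0.02, 0,0.08,4.7,0.02, 0,0.08,4.8,0.02, 0,0.08,4.8,0.02, 0,0.08,4.8,0.02]'
python3 - <<'E'
from h import *
report([-.112,0,.0555])
im=imaging.read_camera("wrist"); cv2.imwrite("pics/w5.png",im[:,:,::-1])
E
```

```text
time: 7.78
eef_pos: [0.629, -0.1591, 0.0747]
tcp_rot: [0.992, 0.125, 0.001, 0.001]
contact_force: [-0.6, -0.7, -1.7]
opening: 0.127
t 7.7833 tcp bay mm [-112.9    2.4   62.7] tool yaw-bay -0.06 F bay [ 0.77  0.49 -1.73]
shift units [-0.04 -0.1   0.29] turn -0.01
```

View pics/w5.png

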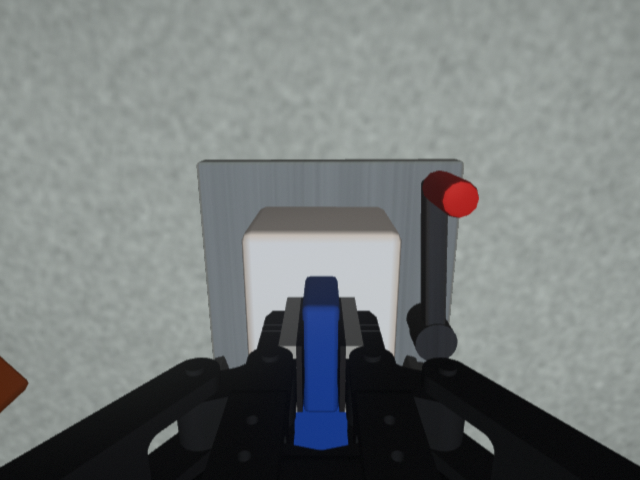

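```bash
python3 -m creep '[0,0,0.05,0, 0,0,0.1,0, 0,0,0.1,0, 0,0,0.1,0]'
python3 -c "
from h import *
report([-.112,0,.0555])"
```

```text
time: 8.17
eef_pos: [0.628, -0.1591, 0.0708]
tcp_rot: [0.992, 0.125, 0.0, 0.0]
contact_force: [0.6, 0.2, -2.1]
opening: 0.13
t 8.1667 tcp bay mm [-112.     2.1   58.8] tool yaw-bay -0.09 F bay [-0.63 -0.01 -2.11]
shift units [ 0.   -0.09  0.13] turn -0.02
```

```bash
python3 -m creep '[0,-0.06,0.03,0, 0,-0.06,0.06,0, 0,-0.06,0.09,0, 0,-0.06,0.09,0]'
python3 -m creep '[0,0,0.02,0, 0,0,0.04,0, 0,0,0.04,0]'
python3 -c "
from h import *
report([-.112,0,.0555])"
```

```text
time: 8.5
eef_pos: [0.6274, -0.1574, 0.068]
tcp_rot: [0.992, 0.125, -0.0, -0.0]
contact_force: [-0.9, -0.7, -2.4]
opening: 0.128
time: 8.75
eef_pos: [0.6277, -0.1576, 0.0675]
tcp_rot: [0.992, 0.125, 0.0, 0.0]
contact_force: [-0.3, 0.3, -2.1]
opening: 0.128
t 8.75 tcp bay mm [-112.     0.6   55.5] tool yaw-bay -0.08 F bay [ 0.23 -0.39 -2.08]
shift units [-0.   -0.02  0.  ] turn -0.02
```

```bash
python3 -m creep '[0,0,0.02,0, 0,0,0.04,0, 0,0,0.04,0]'
python3 -m creep '[0,0,0.02,0, 0,0,0.04,0, 0,0,0.04,0]'
```

```text
time: 9.0
eef_pos: [0.6278, -0.1578, 0.0674]
tcp_rot: [0.992, 0.125, 0.0, 0.0]
contact_force: [-1.9, 0.5, 3.7]
opening: 0.123
time: 9.25
eef_pos: [0.628, -0.1579, 0.0674]
tcp_rot: [0.992, 0.125, 0.0, 0.0]
contact_force: [-4.3, 0.7, 7.5]
opening: 0.129
```

```bash
python3 -m creep '[0,0,-0.04,0, 0,0,-0.06,0, 0,0,-0.06,0, 0,0,-0.06,0]'
python3 -m creep '[0,0,0,0, 0,0,0,0, 0,0,0,0, 0,0,0,0, 0,0,0,0, 0,0,0,0]' 80
python3 -m creep '[0,0,-0.5,0, 0,0,-1.5,0, 0,0,-2.5,0, 0,0,-3.5,0, 0,0,-3.5,0, 0,0,-3.5,0]'
python3 - <<'E'
from h import *
im=imaging.read_camera("wrist"); cv2.imwrite("pics/w6.png",im[:,:,::-1])
report([-.175,0,.11])
E
```

```text
time: 9.58
eef_pos: [0.6279, -0.1578, 0.0674]
tcp_rot: [0.992, 0.125, 0.0, 0.0]
contact_force: [-2.4, -0.6, 5.5]
opening: 0.134
time: 10.08
eef_pos: [0.6276, -0.1575, 0.0665]
tcp_rot: [0.992, 0.125, -0.0, -0.0]
contact_force: [-0.1, -0.0, 0.3]
opening: 0.685
time: 10.58
eef_pos: [0.6292, -0.1582, 0.1578]
tcp_rot: [0.992, 0.125, 0.003, 0.001]
contact_force: [1.0, 0.4, -0.3]
opening: 0.685
t 10.6333 tcp bay mm [-112.2    0.7  143.5] tool yaw-bay -0.08 F bay [0.45 0.11 0.75]
shift units [ 2.51 -0.03  1.34] turn -0.02
```

View pics/w6.png

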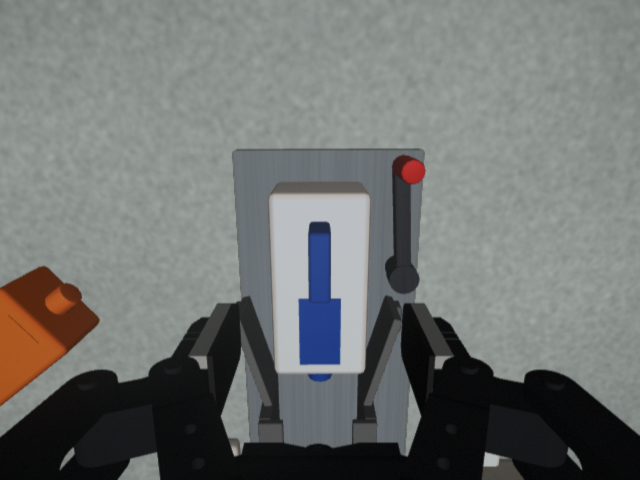

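```bash
python3 - <<'E'
from h import *
ci=imaging.camera_info("wrist")
for p in [(270.5,194.5),(369,194.5),(277,372.5),(364.5,372.5)]: print((1e3*bay(at_z(ci,*p,.062))).round(1))
print((1e3*bay(at_z(ci,411,170,.048))).round(1))
E
```

```text
[-143.5  -27.8   50. ]
[-143.4   27.7   50. ]
[-28.2 -27.6  50. ]
[-28.2  28.5  50. ]
[-155.4   53.5   36. ]
```

```bash
python3 -m creep '[1,0,0,0, 2,-0.03,0,0, 2.5,-0.03,0,0, 2.5,-0.03,0,0, 2.5,-0.03,0.5,0, 2.5,-0.03,1.5,0, 2.5,-0.03,2.5,0, 2.5,-0.03,3.5,0, 2.5,-0.03,4.3,0, 2.5,-0.03,4.8,0, 2.5,-0.03,5,0, 2.5,-0.03,5,0, 2.5,-0.03,5,0, 2.5,-0.03,5,0]' 255 50
python3 - <<'E'
from h import *
im=imaging.read_camera("wrist"); cv2.imwrite("pics/w7.png",im[:,:,::-1])
im=imaging.read_camera("scene")[150:310,110:270]; cv2.imwrite("pics/s7.png",cv2.resize(im[:,:,::-1],None,fx=3.5,fy=3.5,interpolation=cv2.INTER_CUBIC))
report([-.160,0,.018])
E
```

```text
time: 11.8
eef_pos: [0.6891, -0.1418, 0.0312]
tcp_rot: [0.992, 0.125, 0.001, 0.001]
contact_force: [0.2, 0.0, 0.2]
opening: -0.003
t 11.9 tcp bay mm [-175.5    0.6   19.4] tool yaw-bay -0.08 F bay [ 0.14 -0.16  0.93]
shift units [-0.62 -0.02  0.05] turn -0.02
```

View pics/w7.png

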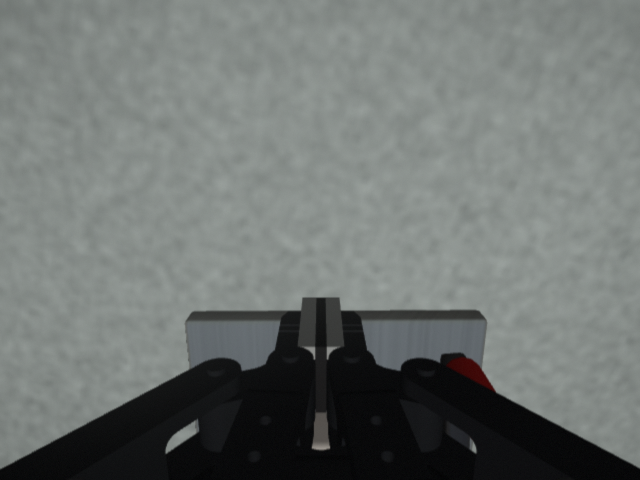

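View pics/s7.png

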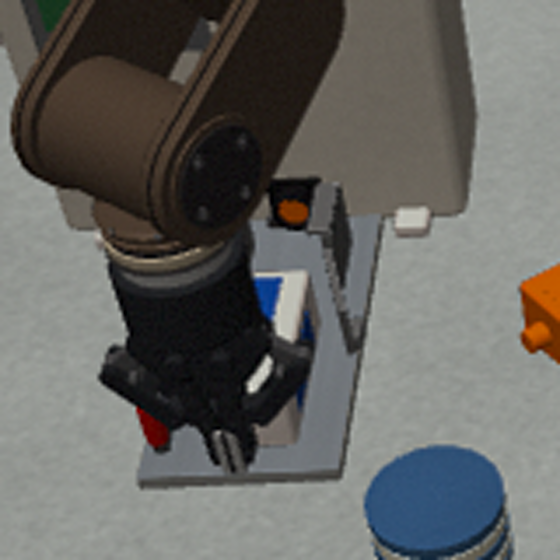

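```bash
python3 -m creep '[-0.3,-0.02,0.05,0, -0.6,-0.02,0.05,0, -0.75,-0.02,0.05,0, -0.85,-0.02,0.05,0, -0.95,-0.02,0.05,0, -1.05,-0.02,0.05,0, -1.15,-0.02,0.05,0, -1.25,-0.02,0.05,0]'
python3 -c "
from h import *
report()"
```

```text
time: 12.57
eef_pos: [0.6576, -0.1486, 0.0282]
tcp_rot: [0.992, 0.125, 0.0, 0.0]
contact_force: [1.3, 1.2, -1.0]
opening: -0.003
t 12.5667 tcp bay mm [-143.2   -0.6   16.2] tool yaw-bay -0.08 F bay [-1.54 -0.83 -1.02]
```

```bash
python3 -m creep '[-0.1,0,0,0, -0.2,0,0,0, -0.3,0,0,0, -0.4,0,0,0, -0.5,0,0,0, -0.6,0,0,0, -0.7,0,0,0, -0.8,0,0,0, -0.9,0,0,0, -1,0,0,0]'
python3 - <<'E'
from h import *
report()
im=imaging.read_camera("wrist"); cv2.imwrite("pics/w8.png",im[:,:,::-1])
im=imaging.read_camera("top")[150:300,415:615]; cv2.imwrite("pics/t8.png",cv2.resize(im[:,:,::-1],None,fx=4,fy=4,interpolation=cv2.INTER_CUBIC))
im=imaging.read_camera("scene")[150:310,110:270]; cv2.imwrite("pics/s8.png",cv2.resize(im[:,:,::-1],None,fx=3.5,fy=3.5,interpolation=cv2.INTER_CUBIC))
E
```

```text
time: 13.4
eef_pos: [0.6332, -0.1549, 0.0282]
tcp_rot: [0.992, 0.125, 0.0, 0.0]
contact_force: [2.1, 0.3, 0.8]
opening: -0.002
t 13.4 tcp bay mm [-118.    -0.7   16.2] tool yaw-bay -0.08 F bay [-2.06  0.24  0.78]
```

View pics/s8.png

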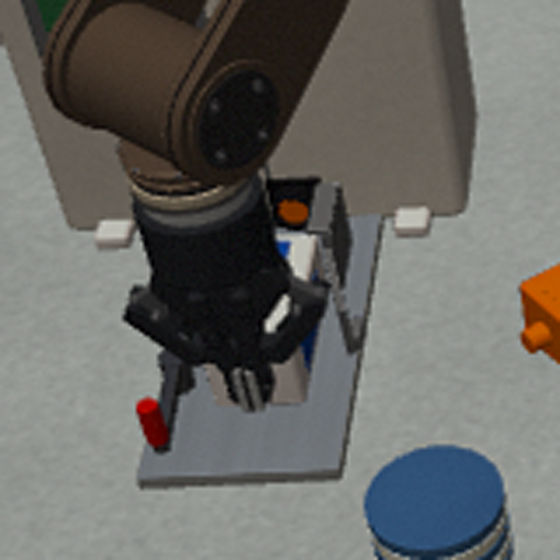

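View pics/w8.png

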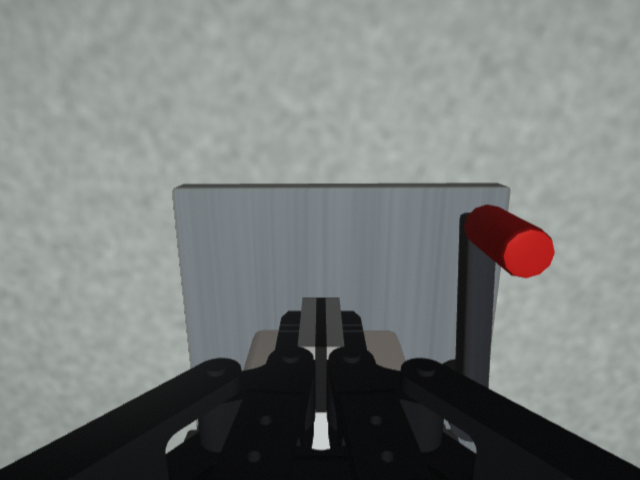

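```bash
python3 -m creep '[-0.1,0,0,0, -0.2,0,0,0, -0.3,0,0,0, -0.4,0,0,0, -0.5,0,0,0, -0.6,0,0,0, -0.7,0,0,0]'
python3 -m creep '[-0.03,0,0,0, -0.06,0,0,0, -0.09,0,0,0, -0.12,0,0,0, -0.15,0,0,0, -0.18,0,0,0]'
python3 -c "
from h import *
report()"
```

```text
time: 14.13
eef_pos: [0.616, -0.1591, 0.028]
tcp_rot: [0.992, 0.125, -0.0, -0.0]
contact_force: [1.5, 0.8, -0.4]
opening: 0.003
time: 14.63
eef_pos: [0.6119, -0.1602, 0.0279]
tcp_rot: [0.992, 0.125, -0.0, -0.0]
contact_force: [0.4, 0.4, -0.3]
opening: -0.0
t 14.6333 tcp bay mm [-96.   -0.8  15.9] tool yaw-bay -0.08 F bay [-0.52 -0.23 -0.33]
```

```bash
for i in 1; do python3 -m creep '[-0.03,0,0,0, -0.06,0,0,0, -0.09,0,0,0, -0.12,0,0,0, -0.15,0,0,0, -0.18,0,0,0]'; done
python3 -c "
from h import *
report()"
python3 -m creep '[-0.03,0,0,0, -0.06,0,0,0, -0.09,0,0,0, -0.12,0,0,0, -0.15,0,0,0, -0.18,0,0,0]'
python3 -c "
from h import *
report()"
```

```text
time: 15.13
eef_pos: [0.6075, -0.1614, 0.028]
tcp_rot: [0.992, 0.125, -0.0, -0.0]
contact_force: [1.1, 0.3, -0.3]
opening: -0.002
t 15.1333 tcp bay mm [-91.6  -0.8  16. ] tool yaw-bay -0.07 F bay [-1.11 -0.04 -0.28]
time: 15.63
eef_pos: [0.6032, -0.1625, 0.0281]
tcp_rot: [0.992, 0.125, 0.0, -0.0]
contact_force: [0.4, -0.2, -0.9]
opening: 0.002
t 15.6333 tcp bay mm [-87.1  -0.8  16.1] tool yaw-bay -0.08 F bay [-0.38  0.31 -0.91]
```

```bash
python3 -m creep '[-0.03,0,0,0, -0.06,0,0,0, -0.09,0,0,0, -0.12,0,0,0]'
python3 -m creep '[-0.03,0,0,0, -0.06,0,0,0, -0.09,0,0,0, -0.12,0,0,0]'
python3 - <<'E'
from h import *
report()
im=imaging.read_camera("wrist"); cv2.imwrite("pics/w9.png",im[:,:,::-1])
E
```

```text
time: 15.97
eef_pos: [0.6003, -0.1633, 0.0281]
tcp_rot: [0.992, 0.125, -0.0, -0.0]
contact_force: [1.4, 0.8, -0.7]
opening: 0.001
time: 16.3
eef_pos: [0.5974, -0.164, 0.0281]
tcp_rot: [0.992, 0.125, -0.0, -0.0]
contact_force: [0.9, 0.0, -1.4]
opening: -0.002
t 16.3 tcp bay mm [-81.1  -0.8  16.1] tool yaw-bay -0.08 F bay [-0.89  0.19 -1.42]
```

View pics/w9.png

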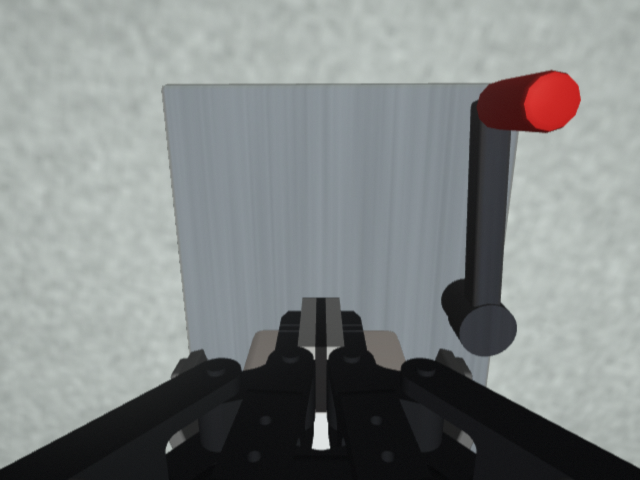

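```bash
python3 -m creep '[-0.03,0,0,0, -0.06,0,0,0, -0.09,0,0,0, -0.12,0,0,0]'
python3 -m creep '[-0.02,0,0,0, -0.04,0,0,0, -0.06,0,0,0, -0.08,0,0,0]'
python3 -m creep '[-0.02,0,0,0, -0.04,0,0,0, -0.06,0,0,0, -0.08,0,0,0]'
python3 - <<'E'
from h import *
report()
E
```

```text
time: 16.68
eef_pos: [0.5957, -0.1646, 0.0285]
tcp_rot: [0.992, 0.125, 0.002, 0.0]
contact_force: [5.9, 3.8, -0.5]
opening: 0.001
time: 17.02
eef_pos: [0.5957, -0.1646, 0.0293]
tcp_rot: [0.992, 0.125, 0.004, 0.0]
contact_force: [9.4, 4.3, -1.9]
opening: -0.002
time: 17.35
eef_pos: [0.5948, -0.1649, 0.0298]
tcp_rot: [0.992, 0.124, 0.005, 0.001]
contact_force: [10.5, 6.3, -2.3]
opening: -0.001
t 17.35 tcp bay mm [-78.3  -0.5  17.8] tool yaw-bay -0.18 F bay [-11.71  -3.46  -2.28]
```

```bash
for k in a; do python3 -m creep '[-0.02,0,0,0, -0.04,0,0,0, -0.06,0,0,0, -0.08,0,0,0]'; python3 -c "
from h import *
report()"; done
python3 -m creep '[-0.02,0,0,0, -0.04,0,0,0, -0.06,0,0,0, -0.08,0,0,0]'; python3 -c "
from h import *
report()"
```

```text
time: 17.68
eef_pos: [0.5929, -0.1653, 0.0299]
tcp_rot: [0.992, 0.124, 0.005, 0.001]
contact_force: [10.2, 5.8, -1.9]
opening: 0.001
t 17.6833 tcp bay mm [-76.4  -0.6  17.9] tool yaw-bay -0.18 F bay [-11.31  -3.03  -1.91]
time: 18.02
eef_pos: [0.591, -0.1658, 0.0299]
tcp_rot: [0.992, 0.124, 0.005, 0.0]
contact_force: [10.4, 4.6, -1.4]
opening: 0.004
t 18.0167 tcp bay mm [-74.4  -0.6  17.9] tool yaw-bay -0.18 F bay [-11.23  -1.84  -1.36]
```

```bash
python3 -m creep '[-0.02,0,0,0, -0.04,0,0,0, -0.06,0,0,0, -0.08,0,0,0]'; python3 -c "
from h import *
report()"
python3 -m creep '[-0.02,0,0,0, -0.04,0,0,0, -0.06,0,0,0]'; python3 -c "
from h import *
report()"
```

```text
time: 18.35
eef_pos: [0.5891, -0.1663, 0.0299]
tcp_rot: [0.992, 0.124, 0.005, 0.0]
contact_force: [10.1, 5.6, -1.2]
opening: 0.001
t 18.35 tcp bay mm [-72.4  -0.6  17.9] tool yaw-bay -0.18 F bay [-11.22  -2.94  -1.22]
time: 18.6
eef_pos: [0.5876, -0.1667, 0.0298]
tcp_rot: [0.992, 0.124, 0.005, 0.0]
contact_force: [11.4, 6.1, -1.6]
opening: -0.0
t 18.6 tcp bay mm [-70.9  -0.7  17.8] tool yaw-bay -0.18 F bay [-12.6   -3.04  -1.55]
```

```bash
python3 -m creep '[-0.02,0,0,0, -0.03,0,0,0]'; python3 -c "
from h import *
report()"
python3 -m creep '[-0.01,0,0,0, -0.02,0,0,0]'; python3 -c "
from h import *
report()"
```

```text
time: 18.77
eef_pos: [0.5868, -0.1669, 0.0298]
tcp_rot: [0.992, 0.124, 0.005, 0.0]
contact_force: [10.8, 5.2, -1.1]
opening: -0.004
t 18.7667 tcp bay mm [-70.1  -0.6  17.8] tool yaw-bay -0.18 F bay [-11.78  -2.32  -1.07]
time: 18.93
eef_pos: [0.5863, -0.167, 0.0298]
tcp_rot: [0.992, 0.124, 0.005, 0.0]
contact_force: [10.6, 6.4, -1.4]
opening: -0.0
t 18.9333 tcp bay mm [-69.6  -0.7  17.8] tool yaw-bay -0.18 F bay [-11.9   -3.57  -1.42]
```

```bash
python3 -m creep '[-0.01,0,0,0, -0.02,0,0,0]'; python3 -c "
from h import *
report()"
python3 -m creep '[-0.01,0,0,0, -0.02,0,0,0]'; python3 -c "
from h import *
report()"
```

```text
time: 19.1
eef_pos: [0.586, -0.1671, 0.0299]
tcp_rot: [0.992, 0.124, 0.005, 0.0]
contact_force: [11.2, 6.4, -2.4]
opening: 0.001
t 19.1 tcp bay mm [-69.3  -0.6  17.9] tool yaw-bay -0.19 F bay [-12.47  -3.38  -2.36]
time: 19.27
eef_pos: [0.586, -0.1671, 0.03]
tcp_rot: [0.992, 0.124, 0.006, 0.0]
contact_force: [12.5, 7.2, -2.0]
opening: 0.001
t 19.2667 tcp bay mm [-69.2  -0.6  18. ] tool yaw-bay -0.2 F bay [-13.94  -3.81  -2.04]
```

```bash
python3 -m creep '[-0.01,0,0,0, -0.02,0,0,0, -0.02,0,0,0]'; python3 -c "
from h import *
report()"
```

```text
time: 19.52
eef_pos: [0.5859, -0.1671, 0.0301]
tcp_rot: [0.992, 0.124, 0.007, 0.001]
contact_force: [12.7, 6.2, -3.2]
opening: 0.002
t 19.5167 tcp bay mm [-69.2  -0.6  18.1] tool yaw-bay -0.21 F bay [-13.88  -2.81  -3.21]
```

```bash
python3 -m creep '[-0.01,0,0,0, -0.02,0,0,0, -0.02,0,0,0]'; python3 -c "
from h import *
report()"
```

```text
time: 19.77
eef_pos: [0.5859, -0.1671, 0.0303]
tcp_rot: [0.992, 0.124, 0.007, 0.001]
contact_force: [14.2, 7.2, -3.4]
opening: 0.005
t 19.7667 tcp bay mm [-69.2  -0.6  18.3] tool yaw-bay -0.23 F bay [-15.51  -3.47  -3.44]
```

```bash
python3 -m creep '[0.3,0,0,0, 0.8,0,0,0, 1.5,0,0,0, 1.5,0,-1,0, 1.5,0,-2.2,0, 1.5,0,-3.2,0, 1.5,0,-3.2,0, 1.5,0,-3.2,0]'
python3 - <<'E'
from h import *
report([-.157,.095,.085])
im=imaging.read_camera("wrist"); cv2.imwrite("pics/w10.png",im[:,:,::-1])
ci=imaging.camera_info("wrist")
E
```

```text
time: 20.43
eef_pos: [0.6175, -0.1599, 0.1103]
tcp_rot: [0.992, 0.125, 0.001, 0.001]
contact_force: [-0.5, -0.1, -0.7]
opening: 0.001
t 20.4333 tcp bay mm [-101.6    0.2   98.3] tool yaw-bay -0.06 F bay [ 0.52 -0.03 -0.66]
shift units [2.22 3.79 0.55] turn -0.01
```

View pics/w10.png

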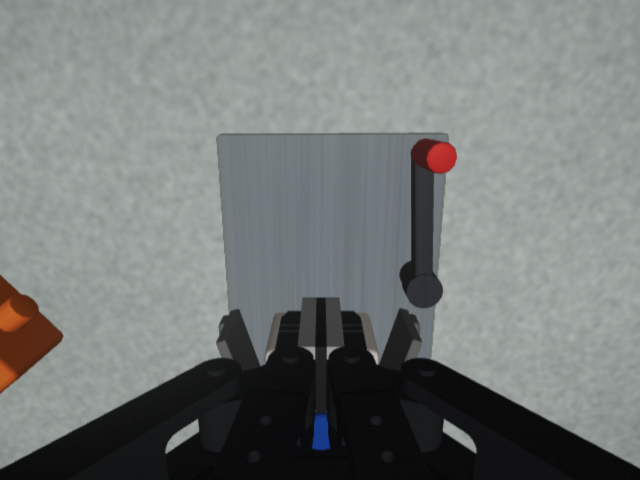

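```bash
python3 -m creep '[0.5,0.8,0,1.4, 1,1.6,0,2.8, 1.5,2.5,0,4.2, 2,3.3,0,5.6, 2.22,3.79,0,7, 2.22,3.79,0,8.4, 2.22,3.79,0,9.8, 2.22,3.79,0,11.2, 2.22,3.79,0,12.6, 2.22,3.79,0,14, 2.22,3.79,0,15.4, 2.22,3.79,0,16.8, 2.22,3.79,0,18, 2.22,3.79,0,18, 2.22,3.79,0,18, 2.22,3.79,0,18]'
python3 - <<'E'
from h import *
print(ctrl.get_state()["qpos"])
report([-.157,.091,.022])
im=imaging.read_camera("wrist"); cv2.imwrite("pics/w11.png",im[:,:,::-1])
im=imaging.read_camera("top")[150:300,415:615]; cv2.imwrite("pics/t11.png",cv2.resize(im[:,:,::-1],None,fx=4,fy=4,interpolation=cv2.INTER_CUBIC))
E
```

```text
time: 21.82
eef_pos: [0.6931, -0.2368, 0.1065]
tcp_rot: [0.791, -0.612, -0.001, 0.0]
contact_force: [-0.4, -0.5, -0.0]
opening: 0.002
[-4.67356166e-01  5.20362541e-01  1.50291347e+00 -2.36224105e-04
  1.12097080e+00  2.42090703e+00]
t 21.8167 tcp bay mm [-155.5   93.7   94.5] tool yaw-bay -89.95 F bay [ 0.49  0.41 -0.01]
shift units [-0.1  -0.06  2.9 ] turn -17.99
```

View pics/w11.png

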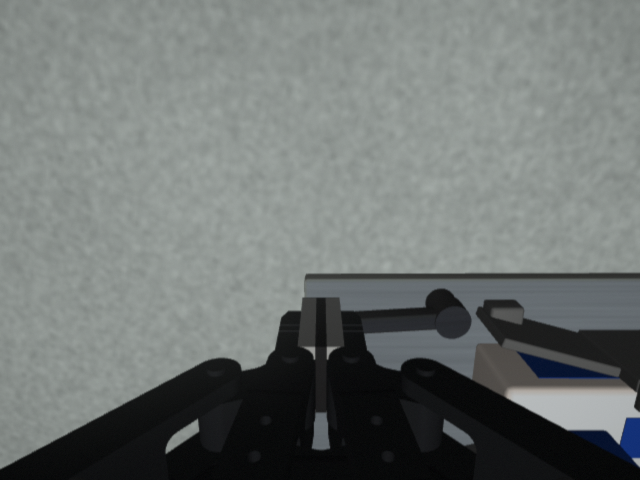

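View pics/t11.png

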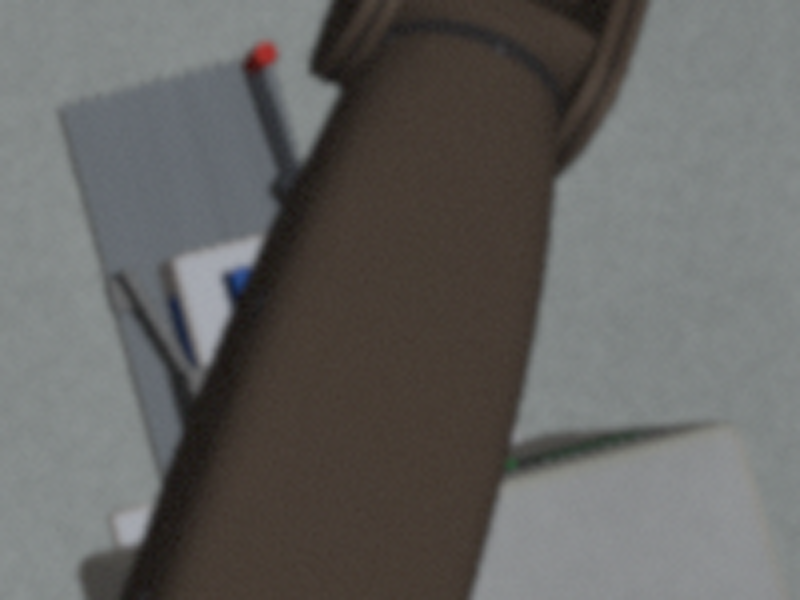

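```bash
python3 -m creep '[0,0,1,0, -0.05,0,2,0, -0.1,-0.06,2.7,0, -0.1,-0.06,2.95,0, -0.1,-0.06,2.95,0, -0.1,-0.06,2.95,0, -0.1,-0.06,2.95,0]'
python3 - <<'E'
from h import *
st,T=tool()
report([-.157,.076,.022])
p0=st["eef_pos"]
c=[]
for d in range(0,96,7):
    th=np.radians(d); F=np.array([-.082-.075*np.cos(th)-.018*np.sin(th), .058-.075*np.sin(th)+.018*np.cos(th), .022])
    s=T.T@(world(F)-p0)/.025; print(d,s.round(2),-round(d/5,2))
E
```

```text
time: 22.5
eef_pos: [0.696, -0.2348, 0.0362]
tcp_rot: [0.79, -0.613, 0.001, -0.0]
contact_force: [0.2, -0.2, -0.1]
opening: 0.001
t 22.5 tcp bay mm [-158.8   92.4   24.2] tool yaw-bay -90.07 F bay [-0.19  0.22 -0.12]
shift units [-0.66  0.07  0.09] turn -18.01
0 [-0.66  0.07  0.09] -0.0
7 [-1.03  0.01  0.08] -1.4
14 [-1.41 -0.01  0.08] -2.8
21 [-1.78  0.02  0.08] -4.2
28 [-2.15  0.09  0.08] -5.6
35 [-2.51  0.2   0.08] -7.0
42 [-2.85  0.36  0.08] -8.4
49 [-3.17  0.56  0.08] -9.8
56 [-3.46  0.8   0.08] -11.2
63 [-3.72  1.07  0.08] -12.6
70 [-3.95  1.37  0.08] -14.0
77 [-4.14  1.7   0.07] -15.4
84 [-4.28  2.05  0.07] -16.8
91 [-4.39  2.41  0.07] -18.2
```

```bash
python3 -m creep '[-0.3,0.07,0.08,0, -0.66,0.07,0.08,0, -0.85,0.04,0.08,-0.7, -1.03,0.01,0.08,-1.4, -1.22,0,0.08,-2.1, -1.41,-0.01,0.08,-2.8, -1.6,0,0.08,-3.5, -1.78,0.02,0.08,-4.2, -1.97,0.05,0.08,-4.9, -2.15,0.09,0.08,-5.6, -2.33,0.14,0.08,-6.3, -2.51,0.2,0.08,-7, -2.68,0.28,0.08,-7.7, -2.85,0.36,0.08,-8.4]'
python3 - <<'E'
from h import *
st,T=tool()
report()
im=imaging.read_camera("wrist"); cv2.imwrite("pics/w12.png",im[:,:,::-1])
im=imaging.read_camera("scene")[150:310,110:270]; cv2.imwrite("pics/s12.png",cv2.resize(im[:,:,::-1],None,fx=3.5,fy=3.5,interpolation=cv2.INTER_CUBIC))
E
```

```text
time: 23.67
eef_pos: [0.6687, -0.1672, 0.0334]
tcp_rot: [0.958, -0.287, 0.001, 0.0]
contact_force: [0.8, -2.5, -0.8]
opening: -0.003
t 23.6667 tcp bay mm [-149.3   20.1   21.4] tool yaw-bay -47.86 F bay [-0.13  2.58 -0.77]
```

View pics/w12.png

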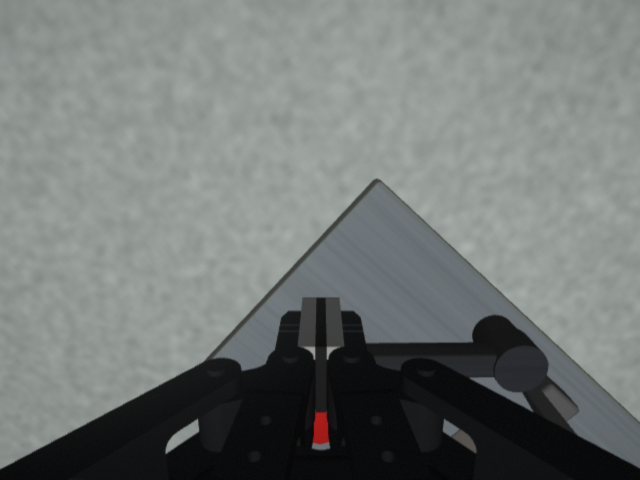

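View pics/s12.png

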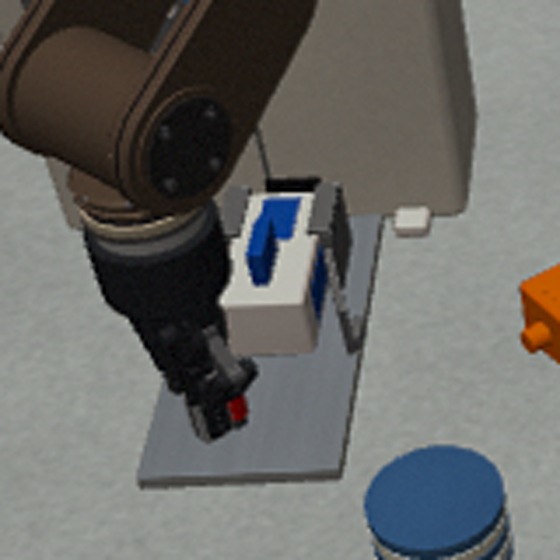

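```bash
cat > arc.py <<'E'
from h import *
import sys
st,T=tool(); y=np.degrees(np.arctan2(T[1,0],T[0,0]))+180-194.47
for d in map(float,sys.argv[1:]):
    th=np.radians(d); F=np.array([-.082-.075*np.cos(th)-.018*np.sin(th), .058-.075*np.sin(th)+.018*np.cos(th), .022])
    print(d,(T.T@(world(F)-st["eef_pos"])/.025).round(2),round((y-(d-90))/5,2))
E
python3 arc.py 42 49 56 63 70 77 84 87 90
```

```text
42.0 [ 0.08  0.03 -0.03] -0.01
49.0 [-0.3  -0.04 -0.03] -1.41
56.0 [-0.67 -0.06 -0.03] -2.81
63.0 [-1.05 -0.03 -0.03] -4.21
70.0 [-1.42  0.04 -0.03] -5.61
77.0 [-1.78  0.16 -0.03] -7.01
84.0 [-2.12  0.32 -0.03] -8.41
87.0 [-2.26  0.4  -0.03] -9.01
90.0 [-2.39  0.49 -0.03] -9.61
```

```bash
python3 -m creep '[-0.11,0,0,-0.7, -0.3,-0.04,0,-1.4, -0.49,-0.05,0,-2.1, -0.67,-0.06,0,-2.8, -0.86,-0.05,0,-3.5, -1.05,-0.03,0,-4.2, -1.24,0,0,-4.9, -1.42,0.04,0,-5.6, -1.6,0.1,0,-6.3, -1.78,0.16,0,-7, -1.95,0.24,0,-7.7, -2.12,0.32,0,-8.4, -2.12,0.32,0,-8.4]'
python3 - <<'E'
from h import *
report()
im=imaging.read_camera("scene")[150:310,110:270]; cv2.imwrite("pics/s13.png",cv2.resize(im[:,:,::-1],None,fx=3.5,fy=3.5,interpolation=cv2.INTER_CUBIC))
E
python3 arc.py 84 88 92 96 100 104
```

```text
time: 24.85
eef_pos: [0.6198, -0.1442, 0.0331]
tcp_rot: [0.997, 0.073, 0.0, 0.0]
contact_force: [0.1, -0.1, 0.6]
opening: -0.003
t 24.85 tcp bay mm [-107.7  -14.3   21.1] tool yaw-bay -6.09 F bay [-0.06  0.14  0.64]
84.0 [ 0.   -0.02 -0.04] -0.04
88.0 [-0.21 -0.06 -0.04] -0.84
92.0 [-0.42 -0.09 -0.04] -1.64
96.0 [-0.64 -0.1  -0.04] -2.44
100.0 [-0.85 -0.1  -0.04] -3.24
104.0 [-1.07 -0.08 -0.04] -4.04
```

View pics/s13.png

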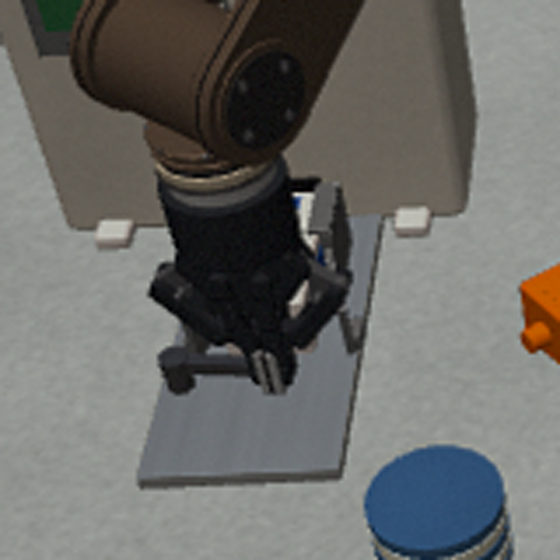

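```bash
python3 -m creep '[-0.1,-0.03,0,-0.4, -0.21,-0.06,0,-0.8, -0.32,-0.08,0,-1.2, -0.42,-0.09,0,-1.6, -0.53,-0.1,0,-2, -0.64,-0.1,0,-2.4, -0.7,-0.1,0,-2.64]'; python3 -c "
from h import *
report()"; python3 arc.py 96 98 100 102 104 106
```

```text
time: 25.48
eef_pos: [0.6028, -0.1448, 0.0329]
tcp_rot: [0.982, 0.187, 0.001, 0.0]
contact_force: [1.5, 0.9, 0.6]
opening: 0.004
t 25.4833 tcp bay mm [-91.  -18.   20.9] tool yaw-bay 7.07 F bay [-1.72 -0.54  0.6 ]
96.0 [ 0.04 -0.01 -0.04] 0.21
98.0 [-0.06 -0.04 -0.04] -0.19
100.0 [-0.17 -0.06 -0.05] -0.59
102.0 [-0.27 -0.08 -0.05] -0.99
104.0 [-0.38 -0.09 -0.05] -1.39
106.0 [-0.49 -0.1  -0.05] -1.79
```

```bash
python3 -m creep '[-0.03,-0.02,0,-0.1, -0.06,-0.04,0,-0.2, -0.09,-0.05,0,-0.3, -0.12,-0.06,0,-0.4]'; python3 -c "
from h import *
report()"
python3 -m creep '[-0.02,0,0,-0.1, -0.04,0,0,-0.2, -0.06,0,0,-0.3]'; python3 -c "
from h import *
report()"
```

```text
time: 25.82
eef_pos: [0.5991, -0.1447, 0.0326]
tcp_rot: [0.979, 0.205, 0.0, 0.0]
contact_force: [2.1, -0.8, 1.1]
opening: 0.004
t 25.8167 tcp bay mm [-87.5 -19.   20.6] tool yaw-bay 9.13 F bay [-1.86  1.35  1.08]
time: 26.07
eef_pos: [0.5973, -0.145, 0.0324]
tcp_rot: [0.976, 0.217, -0.0, -0.0]
contact_force: [2.0, 1.0, 0.8]
opening: 0.002
t 26.0667 tcp bay mm [-85.8 -19.2  20.4] tool yaw-bay 10.65 F bay [-2.19 -0.45  0.8 ]
```

```bash
python3 -m creep '[-0.02,0,0,-0.1, -0.04,0,0,-0.2]'; python3 -c "
from h import *
report()"
python3 -m creep '[-0.02,0,0,0, -0.04,0,0,0]'; python3 -c "
from h import *
report()"
python3 -m creep '[-0.02,0,0,0, -0.04,0,0,0]'; python3 -c "
from h import *
report()"
```

```text
time: 26.23
eef_pos: [0.5963, -0.1453, 0.0322]
tcp_rot: [0.974, 0.226, -0.0, -0.0]
contact_force: [1.5, 1.8, 0.9]
opening: 0.003
t 26.2333 tcp bay mm [-84.6 -19.1  20.2] tool yaw-bay 11.66 F bay [-1.94 -1.38  0.85]
time: 26.4
eef_pos: [0.5953, -0.1458, 0.0321]
tcp_rot: [0.974, 0.226, -0.0, -0.0]
contact_force: [0.4, 1.6, 0.1]
opening: 0.002
t 26.4 tcp bay mm [-83.6 -18.9  20.1] tool yaw-bay 11.62 F bay [-0.8  -1.47  0.05]
time: 26.57
eef_pos: [0.5947, -0.1461, 0.0322]
tcp_rot: [0.974, 0.226, 0.0, -0.0]
contact_force: [2.7, 3.3, -0.1]
opening: 0.002
t 26.5667 tcp bay mm [-83.  -18.8  20.2] tool yaw-bay 11.6 F bay [-3.45 -2.51 -0.14]
```

```bash
python3 -m creep '[-0.02,0,0,0, -0.04,0,0,0, -0.04,0,0,0]'; python3 -c "
from h import *
report()"

```

```text
time: 26.82
eef_pos: [0.5947, -0.1461, 0.0322]
tcp_rot: [0.974, 0.225, 0.001, -0.0]
contact_force: [5.5, 5.6, -1.6]
opening: 0.001
t 26.8167 tcp bay mm [-82.9 -18.8  20.2] tool yaw-bay 11.57 F bay [-6.72 -4.08 -1.6 ]
```

```bash
python3 -m creep '[0.1,0,0,0, 0.4,0,0,0, 1,0,0,0, 1.8,0,0,0, 2,0,-1,0, 2,0,-2.5,0, 2,0,-4,0, 2,0,-5,0, 2,0,-6,0, 2,0,-6,0, 2,0,-6,0, 2,0,-6,0]'
python3 - <<'E'
from h import *
report()
im=imaging.read_camera("wrist"); cv2.imwrite("pics/w14.png",im[:,:,::-1])
im=imaging.read_camera("scene"); cv2.imwrite("pics/s14.png",im[:,:,::-1])
im=im[150:310,110:270]; cv2.imwrite("pics/s14c.png",cv2.resize(im[:,:,::-1],None,fx=3.5,fy=3.5,interpolation=cv2.INTER_CUBIC))
E
```

```text
time: 27.82
eef_pos: [0.6379, -0.1249, 0.1809]
tcp_rot: [0.974, 0.226, -0.001, -0.0]
contact_force: [0.9, -0.1, -1.3]
opening: 0.005
t 27.8167 tcp bay mm [-130.1  -28.5  168.9] tool yaw-bay 11.62 F bay [-0.84  0.37 -1.31]
```

View pics/w14.png

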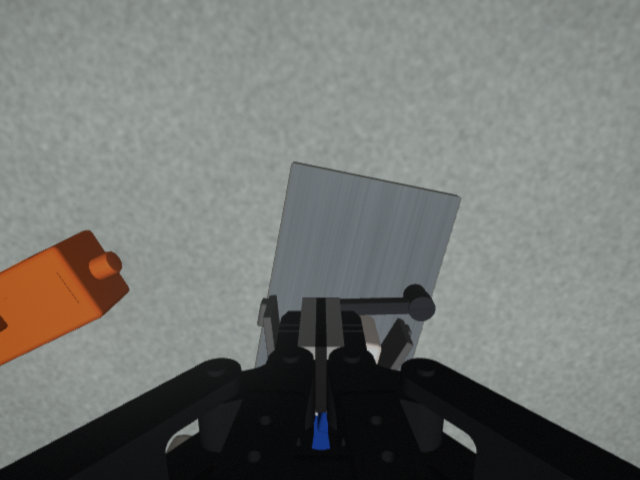

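View pics/s14c.png

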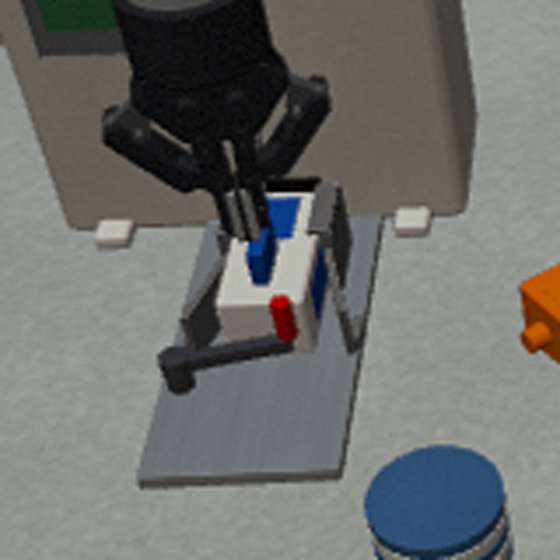

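```bash
python3 -m creep '[0.8,0,-0.5,0.5, 2,0.5,-1.5,1.2, 3,1,-2.5,2.3, 3.6,1.3,-3,2.3, 3.6,1.3,-3,2.3, 3.6,1.3,-3,2.3, 3.6,1.3,-3,2.3]'
python3 - <<'E'
from h import *
report()
im=imaging.read_camera("wrist"); cv2.imwrite("pics/w15.png",im[:,:,::-1])
im=imaging.read_camera("top"); cv2.imwrite("pics/t15.png",im[:,:,::-1])
E
```

```text
time: 28.5
eef_pos: [0.7321, -0.1143, 0.2539]
tcp_rot: [0.992, 0.127, -0.003, -0.001]
contact_force: [0.1, 0.1, -0.5]
opening: -0.005
t 28.5 tcp bay mm [-223.9  -15.2  241.9] tool yaw-bay 0.13 F bay [-0.07 -0.07 -0.52]
```

View pics/w15.png

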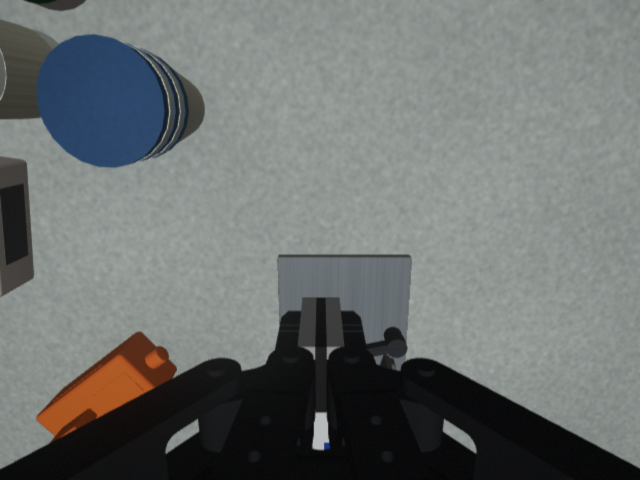

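View pics/t15.png

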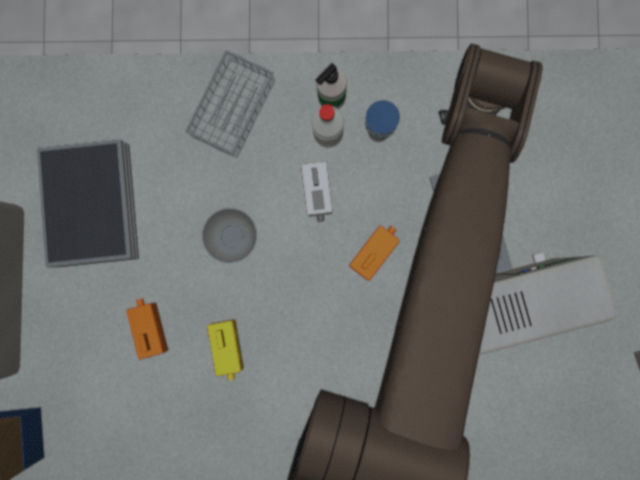

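```bash
python3 -m creep '[0,0,-1,0, 0,0.3,-2.5,0, -1,0.6,-3,0, -2.5,0.6,-3,0, -4,0.6,-3,0, -4.5,0.6,-3,0, -4.5,0.6,-3,0, -4.5,0.6,-3,0, -4.5,0.6,-3,0]' 0
python3 - <<'E'
from h import *
report()
im=imaging.read_camera("wrist"); cv2.imwrite("pics/w16.png",cv2.resize(im[180:380,220:440,::-1],None,fx=3.5,fy=3,interpolation=cv2.INTER_CUBIC)); cv2.imwrite("pics/w16f.png",im[:,:,::-1])
E
```

```text
time: 29.35
eef_pos: [0.6288, -0.1572, 0.3318]
tcp_rot: [0.992, 0.127, -0.0, -0.0]
contact_force: [0.1, -0.9, -0.1]
opening: 1.002
t 29.35 tcp bay mm [-113.2    0.5  319.8] tool yaw-bay 0.12 F bay [ 0.16  0.92 -0.08]
```

View pics/w16f.png

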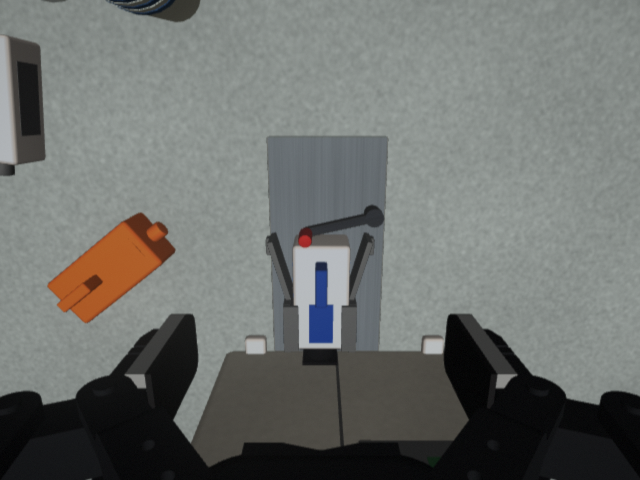

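View pics/w16.png

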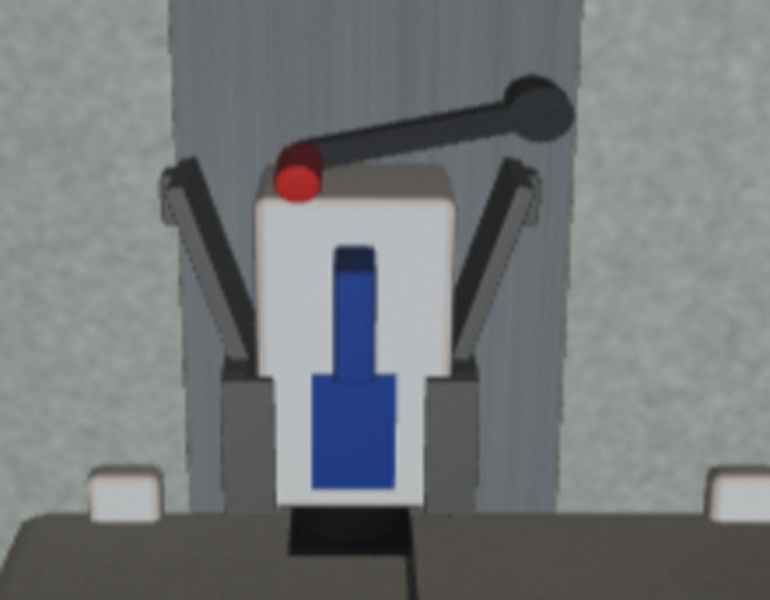

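```bash
python3 - <<'E'
from h import *
ci=imaging.camera_info("wrist")
Q=lambda x,y:(220+x/3.5,180+y/3)
print("knob",(1e3*bay(at_z(ci,*Q(297,184),.048))).round(1))
for p in [(255,198),(454,198)]: print("heel",(1e3*bay(at_z(ci,*Q(*p),.062))).round(1))
for p in [(276,507),(424,507)]: print("nose",(1e3*bay(at_z(ci,*Q(*p),.062))).round(1))
E
```

```text
knob [-60.1 -16.7  36. ]
heel [-59.3 -28.5  50. ]
heel [-59.5  29.6  50. ]
nose [ 59.5 -23.7  50. ]
nose [59.3 22.9 50. ]
```

```bash
python3 -m creep '[0,0,0,0, 0,0,0,0, 0,0,0,0]'; python3 -c "
from plant import ctrl
print(ctrl.sign_off())"
```

```text
time: 29.65
eef_pos: [0.6293, -0.1571, 0.3319]
tcp_rot: [0.992, 0.127, -0.0, -0.0]
contact_force: [0.5, -0.6, 0.7]
opening: 1.003
the job is handed in; nothing more can be done
None
```

The fresh cartridge is fitted and latched, and I handed the job in at about 29.7 s of the 72 s allowed. The sign-off gave no verdict.

**What I did:** I gripped the blue fin and set the cartridge down about 86 mm ahead of the seat, pressing at up to about 7.5 N. I then pushed it in low at the heel with the fingers shut. The collar met the spout and took a steady 11 to 12.5 N over about 10 mm. I stopped when motion had ceased and the force along the push was 15.5 N (16.3 N in all with side and vertical components). Finally I swung the latch bar round until its knob stopped on the heel, at about 8 N.

**Last checks:**
- **Position:** the last picture shows the cartridge straight between the guides. Its centre is within about 1 mm of the centre line and at about x = 0.
- **Latch:** the bar is across behind the heel, at about 1.77 rad worked out from the finger position.
- **Bystanders:** in the last top view the spent cartridge, cups, bottle and bowl looked unmoved; I compared them by eye only. The arm is clear of everything, with the gripper open.

**One disagreement:** the picture put the knob about 7 mm too close to the heel, at x = -60 mm. The knob's radius means it cannot be nearer than about -67 mm. I took this as error in the picture measurement, because the stopped motion and the finger position both agree with contact.

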